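# Open the toddler's cutlery case and serve the spoon

### The arm

A 6-joint arm with a two-finger parallel gripper is mounted at the origin on the work surface. World frame = base frame: x ahead of the robot, y to its left, z up, the work surface at z = 0. Lengths are in m, angles in rad, forces in N, time in s.
With the tool pointing down it reaches from about 0.25 to 0.775 m from the base axis. Payload 4 kg.
Tool frame: the origin (TCP) lies at the centre of the arm's flange, where the gripper is bolted on; the fingertips stand 199 mm ahead of it and the grasp point (between the pads) lies 180 mm ahead of it (robot.tcp_to_tips is the z of the fingertips in the tool frame, in m); z points along the fingers, y is the line along which they close (so a half turn about z gives the same grasp; the last joint's range is limited). The gripper opens to 94 mm and grips with 3 to 60 N. Pads are 16 mm wide; open, the fingers measure 119 mm over their backs; the gripper's body (75 mm by 177 mm) begins 78 mm behind the grasp point.
Start: joints at [1.192, 0.087, 1.371, -0, 1.684, -0.103], TCP at [0.15, 0.529, 0.405] pointing down, gripper open.
Joint ranges: [-3.1, 3.1], [-0.76, 2.03], [0.27, 2.55], [-1.08, 4.22], [0.17, 2.65], [-2.57, 2.57]. Speed limits (rad/s): [2.79, 2.79, 3.14, 3.14, 3.14, 3.14].

### API

Orientations are given as [roll, pitch, yaw] about the fixed x, y, z axes, in that order (R = Rz(yaw) Ry(pitch) Rx(roll)).
In Python, from bench import robot gives the robot as it stands.
- The arm moves only by the tool play_rows, never from a script. Its arguments are lists of equal length, an entry for each row: "translation": the shift along the tool's x, y, z scaled (see below), a list of three; "twist": the turn, a rotation vector about the tool's x, y, z scaled (see below), a list of three; "gripper": the opening, from -1 (shut) to 1 (fully open). A call has 1 to 8 rows; each row shifts and turns the commanded pose from where the row before left it, along the tool's axes as they then stand; what a row does not reach is not made up. The controller multiplies each number of a shift by 0.04 m and each number of a turn by 0.1 rad. A row lasts 1/10 s, in which the tool goes at most 50 mm and 8.59 degrees, less where a joint would pass 70% of its speed; a pose out of reach is approached as far as the arm can. A call with a number of a shift or a turn outside -1 to 1 is refused whole. A call with a gripper value outside its range is refused whole. The fingers move at their own pace and stop on an object; the grip force is fixed at half the most. Time passes only in rows, so rows that do not move let the fingers close. It gives the time, the measured TCP pose, the force, the opening and the grip force at its end, in the units of the state.
- robot.get_obs(): the state, without advancing time (a new reading comes with each control period).
- robot.snapshot(name): name is "scene" or "top" or "wrist"; returns the picture (400x640x3 uint8, red, green, blue); there is no depth.
- robot.camera_model(name): a dict with "camera_matrix" (3x3 intrinsics, pixels), "rvec" (rotation vector, rad) and "tvec" (3), from world to camera coordinates, as OpenCV has them. Camera axes: x right, y down, z forward; pixel columns grow to the right and rows downward; lengths in m; the calibration is good to about 2 mm. The wrist camera is an equidistant fisheye: a pixel r from the principal point sees the ray r / f radians off the axis. A picture is of the moment at which its call begins: read the wrist's pose just before it. camera_model takes no time and is no camera call; for the wrist camera it gives the pose at the moment of the call.
- robot.close_job(): hands the job in; it is judged then, once.
Trained networks look in the newest picture that a camera, given by its name, has taken for a name from the list of things; names that differ only in an ending like _2 or _b are one class to them, and where a whole thing is asked for, a point or a joint stands for the part that bears it (a point fixed in the world has none). Each returns a list of dicts, best first, with "score" (0 to 1); they miss things now and then, are a little off and sometimes report something else, mostly with a low value. They report only what shows in the picture. A call takes as long as a camera call. They do not tell look-alikes from the thing itself.
- robot.recognise(name, camera): "centre" ([x, y, z] in m, in world coordinates, good to about 4 mm: the middle of the surface that is visible of it).
- robot.spot_point(name, camera): "centre" ([x, y, z] in m, in world coordinates, good to about 4 mm: a listed point, or the origin of a listed thing).
The state is a dict: "time": time; "joint_positions": joint angles; "qvel": joint speeds; "joint_torque": joint torques, N m; "tool_pos": TCP position; "ee_rot": TCP orientation; "wrist_force": force on the tool from outside, world axes, zero at the start; "wrist_torque": the same for the moment, N m; "width": finger opening in m; "finger_force": force on a finger pad.
Only numpy, scipy, OpenCV 4.12 (cv2) and the standard library are available. Lean on these libraries where they do the work, as an engineer would, in place of code of your own. Each camera call takes 0.05 s, during which the arm holds its last target. There are 200 camera calls.

### The job

Dinner is ready: free the clip-on cover of the toddler's cutlery case on the sloping rest by pressing its two side tabs together, lift it off and set it down flat, right way up, in the shallow tray. Then take the spoon out of the case and lay it on the plate near the middle. Set both down rather than drop them, let go of them, and do not disturb the cup, mug and jar.

Things in the scene. Friction and masses are not known exactly. Their poses are not given: they have to be found in the camera images.
- rest: Fixed wooden rest, foot 180 x 110 x 8 mm flat on the table, carrying the fixed grey bottom half of the cutlery case (158 long, 55 wide) on a slope that rises along the rest's +x at 30 deg (0.5236 rad) to the level, so the case's top faces up and towards -x, roughly to the robot. Origin: centre of the foot's underside on the table, z up. Beside the case is free air down to the foot.
- seat (a point): Middle of the case's opening, level with its side walls' top, 74 mm above the table: the closed cover's origin lies here. Axes as rest (not tilted). Square to the slope, the side walls stand 14 mm and the end walls 20 mm above the case's underside. Two saddles carry the spoon at the side walls' level, with ribs 8 mm higher beside it, 40 to 55 mm up and 18 to 30 mm down the slope from here.
- cover: White box-shaped cover, 148 long (x) x 56 wide (y) x 34 high, 0.11 kg, open below, a grey tab in the middle of each long side. Origin: middle of its rim plane (underside); z out through its top. Starts snapped on the case: z tilted 30 deg, x up the slope, y level. Held by hooks, it comes off straight along its z (60 mm clears all) while both tabs are pressed 4 mm or more; it may be lifted by the tabs.
- grip (a point): Point midway between the cover's two tab faces, 14 mm above its origin; axes as the cover. The faces look to +y and -y, are 30 mm long (x) and 20 mm high, 69 mm apart outside to outside at rest, 57 mm fully pressed. Beside the case, fingertips may reach 28 mm below this point. The hooks hang 10.5 mm below the rim plane: set down on a floor, the cover stands on them, its origin 10.5 mm above the floor.
- tab_left (a joint): Travel of the tab on the cover's +y side, m: 0 at rest, 0.006 fully pressed inwards; sprung, 3 N at the start of its travel and 7 N fully pressed.
- tab_right (a joint): The same for the tab on the cover's -y side.
- spoon: Toddler's spoon, 132 mm long, 0.04 kg, in the case under the cover along the slope, bowl at the lower end. Origin: underside at mid length; x from bowl to handle end, z out of the case. Handle: straight white bar 14 mm wide (y), 16 mm high (z 0 to 16), x -27 to +66 mm. Steel bowl 33 mm across, centred at x -50 mm. Lying in the case, its underside is level with the side walls' top.
- handle (a point): Where to grasp the spoon: on its handle at mid height, x +12 mm (its centre of mass); axes as the spoon. Within 22 mm along the handle either way nothing stands beside it above the case's walls, whose top is 8 mm below this point.
- tray: Fixed shallow grey tray, 220 (x) x 170 (y) mm, rim 20 mm high, wall and floor 4 mm thick. Origin: centre of its underside on the table, z up.
- plate: Fixed round white plate, 190 mm across, rim 18 mm high, flat floor 118 mm across, 5 mm above the table. Origin: centre of its underside on the table, z up.
- cup: Bystander: red cup 72 mm across, 100 mm high; origin under its centre.
- mug: Bystander: terracotta-coloured mug 80 mm across, 85 mm high; origin under its centre.
- jar: Bystander: closed jar 64 mm across, 90 mm high; origin under its centre.
There are look-alikes about, which are no part of the job. Of the things shaped like the cover, the white one is meant.

How it is judged:
On the way, in this order (a step that is already met when the one before it is completed fails the run):
1. both side tabs are pressed in together while the cover is still on the case (value of joint each of tab_left, tab_right above 0.003 m and distance between cover and seat below 0.015 m), for 0.05 s.
2. the cover lies right way up in the tray, let go (x of cover in the frame of tray between -0.04 and 0.04 m and y of cover in the frame of tray between -0.055 and 0.055 m and z of cover in the frame of tray between 0.008 and 0.022 m and angle between cover's own z axis and vertical below 0.12 rad and linear speed of cover below 0.02 m/s and angular speed of cover below 0.2 rad/s and contact force between the fingers and cover below 0.02 N), for 0.2 s.
At the end, for the whole second after the job is handed in: The cover lies still, right way up and flat (0.12 rad) on the tray's floor, its origin within 40 mm (tray x) and 55 mm (tray y) of the tray's centre; the spoon lies still on the plate, within 0.37 rad of level, its origin within 50 mm of the plate's centre and at most 30 mm above its underside (x of cover in the frame of tray between -0.04 and 0.04 m and y of cover in the frame of tray between -0.055 and 0.055 m and z of cover in the frame of tray between 0.008 and 0.022 m and angle between cover's own z axis and vertical below 0.12 rad and linear speed of each of cover, spoon below 0.02 m/s and angular speed of each of cover, spoon below 0.2 rad/s and horizontal distance between spoon and plate below 0.05 m and z of spoon in the frame of plate between -0.005 and 0.03 m and angle between spoon's own x axis and vertical between 1.2 and 1.94 rad); the robot touches nothing.
It fails at once if the cover is let go in the air, away from the case (distance between cover and seat above 0.08 m and height (world z) of cover above 0.055 m and contact force between the fingers and cover below 0.02 N).
It fails at once if the spoon is let go in the air, away from the case (distance between spoon and seat above 0.1 m and height (world z) of spoon above 0.05 m and contact force between the fingers and spoon below 0.02 N).
It fails at once if the cup, mug or jar is moved by more than 20 mm (distance of any of cup, mug, jar from where it was at the start of the episode above 0.02 m).
It also fails if it takes over 61 s, if anything falls off the work surface, if the arm or the gripper's body presses on something with over 40 N, if the wrist force passes 120 N, or if a joint passes its speed limit or range.

## Working session

There is one attempt and no reset: what is moved stays moved. The work goes in short steps, Python scripts to look and compute and a tool call to move; the robot and the scene stay as the last step left them, time stands still between calls to the robot, and variables do not carry over. Pictures are saved under pics/ and viewed, at most 12 in all, crops included, and the job is handed in when it is done.

Besides the shell and the picture viewer there is one more tool, called after ">>>" as name(argument=value, ...), one argument or row to a line, values as JSON. play_rows: Moves the arm, as the interface text tells. Its arguments: {"type":"object","properties":{"translation":{"type":"array","items":{"type":"array","items":{"type":"number","minimum":-1,"maximum":1}}},"twist":{"type":"array","items":{"type":"array","items":{"type":"number","minimum":-1,"maximum":1}}},"gripper":{"type":"array","items":{"type":"number"}}},"required":["translation","twist","gripper"]}

```bash
mkdir -p pics; ls
python3 - <<'E'
from bench import robot
import cv2
for c in ("scene","top"):
    im=robot.snapshot(c); cv2.imwrite(f"pics/{c}0.png",im[:,:,::-1])
    for n in ("cover","rest","tray","plate","cup","mug","jar"):
        print(c,n,[(round(d["score"],2),[round(float(v),3) for v in d["centre"]]) for d in robot.recognise(n,c)][:4])
    for n in ("seat","grip","tray","plate","rest","tab_left","tab_right"):
        try: print(c,"pt",n,[(round(d["score"],2),[round(float(v),3) for v in d["centre"]]) for d in robot.spot_point(n,c)][:4])
        except Exception as e: print(n,e)
    m=robot.camera_model(c); print(m)
print(robot.get_obs())
E
```

```text
pics
scene cover [(0.96, [0.55, -0.014, 0.121]), (0.73, [0.258, -0.258, 0.047]), (0.67, [0.302, 0.373, 0.044]), (0.64, [0.364, 0.131, 0.041])]
scene rest [(0.8, [0.592, -0.011, 0.013])]
scene tray [(0.7, [0.503, -0.29, 0.003]), (0.56, [0.59, -0.009, 0.01])]
scene plate [(0.71, [0.504, 0.34, 0.008])]
scene cup [(0.7, [0.775, 0.087, 0.066])]
scene mug [(0.63, [0.755, -0.168, 0.048])]
scene jar [(0.6, [0.757, -0.289, 0.077]), (0.52, [0.552, -0.011, 0.12])]
scene pt seat [(0.78, [0.534, -0.015, 0.074]), (0.17, [0.787, 0.085, 0.001])]
scene pt grip [(0.81, [0.237, -0.259, 0.024]), (0.76, [0.284, 0.375, 0.024]), (0.63, [0.343, 0.129, 0.026]), (0.62, [0.518, -0.016, 0.086])]
scene pt tray [(0.86, [0.491, -0.288, -0.001])]
scene pt plate [(0.71, [0.508, 0.331, -0.002])]
scene pt rest [(0.72, [0.535, -0.012, 0.007]), (0.56, [0.742, -0.3, 0.003])]
tab_left it knows: cover, cup, grip, handle, jar, mug, plate, rest, seat, spoon, tray
tab_right it knows: cover, cup, grip, handle, jar, mug, plate, rest, seat, spoon, tray
{'camera_matrix': array([[394.618102  ,   0.        , 325.20612742],
       [
[... 1408 characters left out ...]
30408017])}
{'time': 1.3, 'joint_positions': array([ 1.19190231e+00,  8.71850001e-02,  1.37071204e+00, -1.41647519e-05,
        1.68359819e+00, -1.03104191e-01]), 'qvel': array([ 0.00086146,  0.00262391,  0.00089736, -0.00048907, -0.00158507,
        0.00010004]), 'joint_torque': array([-1.91121226e-04, -3.40041840e+01, -3.02590549e+01,  7.17955548e-02,
        2.40095548e-02,  3.25087850e-07]), 'tool_pos': array([0.14977536, 0.52920771, 0.40470797]), 'ee_rot': array([3.14149719e+00, 2.40271253e-05, 2.86580123e+00]), 'wrist_force': array([-0.66235708, -0.52493351, -0.85102918]), 'wrist_torque': array([-0.03169061, -0.01581336,  0.04387756]), 'finger_force': 0.0, 'width': 0.09381559452853326}
```

View pics/top0.png

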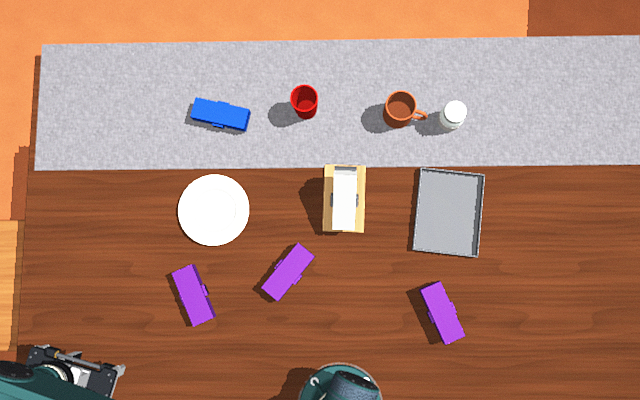

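View pics/scene0.png

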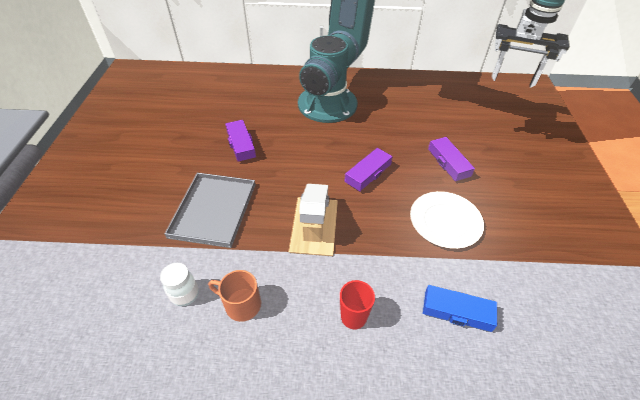

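The top view shows the white cover on the rest at px (344,197), the tray at (449,212) and the plate at (213,210). The purple and blue covers are look-alikes. The networks agree with this. Next I'll write a helper and work out the yaws from the top view.

```bash
cat > h.py <<'E'
from bench import robot
import numpy as np, cv2
from scipy.spatial.transform import Rotation as R
def pose():
    o=robot.get_obs(); return np.array(o["tool_pos"]), R.from_euler("xyz",o["ee_rot"]), o
def pix2plane(c,uv,z):
    m=robot.camera_model(c); Rc=cv2.Rodrigues(m["rvec"])[0]; t=m["tvec"]; K=m["camera_matrix"]
    uv=np.atleast_2d(np.array(uv,float)); n=np.c_[uv,np.ones(len(uv))]@np.linalg.inv(K).T
    if c=="wrist":
        th=np.hypot(n[:,0],n[:,1]); n=np.c_[n[:,:2]*(np.sin(th)/np.maximum(th,1e-9))[:,None],np.cos(th)]
    o=-Rc.T@t; d=n@Rc
    return o+d*((z-o[2])/d[:,2])[:,None]
def tilt(yaw,slope):  # tool orientation: y along yawed +y, z = -(cover z)
    return R.from_euler("z",yaw)*R.from_euler("y",-slope)*R.from_euler("x",np.pi)*R.from_euler("z",np.pi)
def plan(p,Rt,n=None,start=None):
    """rows (translation, twist numbers) from measured pose to p,Rt"""
    p0,R0,_=pose() if start is None else (*start,0)
    rv=(R0.inv()*Rt).as_rotvec(); d=np.array(p)-p0
    if n is None: n=int(np.ceil(max(np.linalg.norm(d)/0.042,np.linalg.norm(rv)/0.098,1)))
    q=R0
    tw=np.round(rv/n/0.1,3)
    print("n",n,"d",d.round(4),"twist",tw.tolist())
    rows=[]
    for i in range(n):
        rows.append(np.round(q.inv().apply(d/n)/0.04,3).tolist()); q=q*R.from_rotvec(tw*0.1)
    print(rows)
def gp(p,Rt): # TCP for grasp point p
    return np.array(p)-0.18*Rt.apply([0,0,1])
E
python3 - <<'E'
from h import *
im=cv2.imread("pics/top0.png")
hsv=cv2.cvtColor(im,cv2.COLOR_BGR2HSV)
print("tray", pix2plane("top",[(420,168),(484,174),(477,257),(413,250)],0.02).round(3).tolist())
w=((hsv[...,2]>200)&(hsv[...,1]<40)).astype(np.uint8); w[:160]=0
n,l,s,c=cv2.connectedComponentsWithStats(w)
for i in range(1,n):
    if s[i,4]>300: print(s[i],c[i],cv2.minAreaRect(np.argwhere(l==i)[:,::-1].astype(np.float32)))
f=((hsv[...,0]>12)&(hsv[...,0]<28)&(hsv[...,2]>150)&(hsv[...,1]>60)).astype(np.uint8); f[:160]=0;f[240:]=0;f[:,:310]=0;f[:,380:]=0
r=cv2.boxPoints(cv2.minAreaRect(np.argwhere(f)[:,::-1].astype(np.float32)));print("foot",r,pix2plane("top",r,0.008).round(3).tolist())
Rt=tilt(0,np.pi/6); print(Rt.as_matrix().round(2)); p=gp((0.49,-0.012,0.145),Rt)
print(p); plan(p,Rt)
E
```

```text
tray [[0.613, -0.217, 0.02], [0.595, -0.385, 0.02], [0.378, -0.358, 0.02], [0.397, -0.193, 0.02]]
[  35  160  299   10 1985] [178.32947103 163.78790932] ((184.0, 164.5), (9.0, 298.0), 90.0)
[ 335  160  305    7 1262] [473.14659271 162.32091918] ((487.0, 163.0), (6.0, 304.0), 90.0)
[ 332  170   25   61 1391] [343.9698059  199.56362329] ((344.1433410644531, 199.76609802246094), (23.56763458251953, 60.10622024536133), 1.4320961236953735)
[ 178  174   71   72 4017] [213.17201892 209.62758277] ((213.0, 209.5), (71.0, 70.0), 90.0)
foot [[322.51575 231.3072 ]
 [324.04803 163.88747]
 [365.54932 164.83067]
 [364.01703 232.25041]] [[0.448, 0.042, 0.008], [0.629, 0.037, 0.008], [0.625, -0.074, 0.008], [0.444, -0.067, 0.008]]
[[-0.87 -0.    0.5 ]
 [-0.    1.   -0.  ]
 [-0.5  -0.   -0.87]]
[ 0.4        -0.012       0.30088457]
n 15 d [ 0.2502 -0.5412 -0.1038] twist [-0.048, -0.347, -0.18]
[[-0.647, -0.754, 0.173], [-0.627, -0.767, 0.191], [-0.606, -0.779, 0.209], [-0.584, -0.791, 0.226], [-0.562, -0.802, 0.242], [-0.539, -0.813, 0.257], [-0.515, -0.824, 0.272], [-0.49, -0.834, 0.285], [-0.465, -0.844, 0.298], [-0.439, -0.854, 0.309], [-0.413, -0.863, 0.32], [-0.386, -0.872, 0.33], [-0.359, -0.88, 0.338], [-0.331, -0.888, 0.346], [-0.303, -0.895, 0.353]]
```

Run:
```python
import cv2
im=cv2.imread("pics/top0.png")[150:270,300:500]
cv2.imwrite("pics/crop1.png",cv2.resize(im,None,fx=4,fy=4,interpolation=cv2.INTER_CUBIC))
```

```text
(no output)
```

View pics/crop1.png

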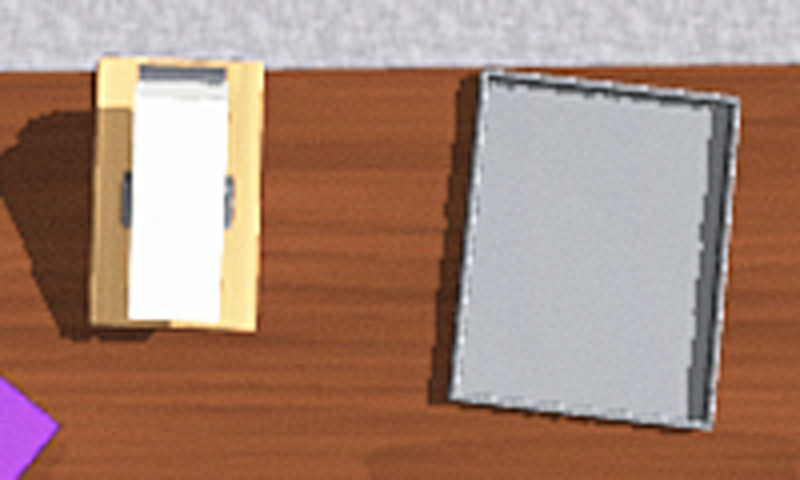

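The crop shows the tabs at crop px (127,200) and (229,200), the tray turned by about -0.117 rad and the rest by about -0.03. I'm moving to the pre-grasp.

>>> play_rows(
  translation=[
    [-0.65,-0.75,0.17],
    [-0.63,-0.77,0.19],
    [-0.61,-0.78,0.21],
    [-0.58,-0.79,0.23],
    [-0.56,-0.8,0.24],
    [-0.54,-0.81,0.26],
    [-0.51,-0.82,0.27],
    [-0.49,-0.83,0.28],
  ],
  twist=[
    [-0.05,-0.35,-0.18],
    [-0.05,-0.35,-0.18],
    [-0.05,-0.35,-0.18],
    [-0.05,-0.35,-0.18],
    [-0.05,-0.35,-0.18],
    [-0.05,-0.35,-0.18],
    [-0.05,-0.35,-0.18],
    [-0.05,-0.35,-0.18],
  ],
  gripper=[1,1,1,1,1,1,1,1],
)

```text
time: 2.1
tool_pos: [0.2835, 0.2397, 0.3495]
ee_rot: [3.121, 0.284, 3.009]
wrist_force: [0.0, 0.2, -0.1]
width: 0.0941
finger_force: 0.0
```

>>> play_rows(
  translation=[
    [-0.46,-0.84,0.3],
    [-0.44,-0.85,0.31],
    [-0.41,-0.86,0.32],
    [-0.39,-0.87,0.33],
    [-0.36,-0.88,0.34],
    [-0.33,-0.89,0.35],
    [-0.3,-0.9,0.35],
    [0,0,0],
  ],
  twist=[
    [-0.05,-0.35,-0.18],
    [-0.05,-0.35,-0.18],
    [-0.05,-0.35,-0.18],
    [-0.05,-0.35,-0.18],
    [-0.05,-0.35,-0.18],
    [-0.05,-0.35,-0.18],
    [-0.05,-0.35,-0.18],
    [0,0,0],
  ],
  gripper=[1,1,1,1,1,1,1,1],
)

```text
time: 2.9
tool_pos: [0.4008, -0.015, 0.2999]
ee_rot: [3.14, 0.528, 3.134]
wrist_force: [-0.4, -0.1, -0.2]
width: 0.0938
finger_force: 0.0
```

Run:
```python
from h import *
p,Rr,o=pose(); print(p,o["ee_rot"],o["joint_positions"].round(2),o["width"])
im=robot.snapshot("wrist"); cv2.imwrite("pics/w1.png",im[:,:,::-1])
for n in ("grip","cover","seat"): print(n,[(round(d["score"],2),[round(float(v),4) for v in d["centre"]]) for d in robot.spot_point(n,"wrist")][:3])
for n in ("cover",): print(n,[(round(d["score"],2),[round(float(v),4) for v in d["centre"]]) for d in robot.recognise(n,"wrist")][:3])
m=robot.camera_model("wrist");print(m)
print(pix2plane("top",[(331.75,200),(357.25,200)],0.086))
```

```text
[ 0.40080706 -0.01499358  0.29994475] [3.14023761 0.52766403 3.13395225] [-0.22 -0.39  2.04  0.13  0.98 -1.83] 0.09382493532822377
grip [(0.85, [0.524, -0.0149, 0.0885])]
cover [(0.58, [0.5293, -0.0185, 0.0758]), (0.5, [0.5197, -0.0167, 0.0872])]
seat []
cover [(0.91, [0.5033, -0.017, 0.098]), (0.77, [0.3843, 0.0952, 0.048]), (0.32, [0.5111, -0.0404, 0.0939])]
{'camera_matrix': array([[309.70691629,   0.        , 318.67786648],
       [  0.        , 309.70691629, 199.44602447],
       [  0.        ,   0.        ,   1.        ]]), 'rvec': array([-1.76032882, -1.76511737, -0.73089116]), 'tvec': array([ 0.01121947, -0.42091844, -0.06992556])}
[[ 0.52151131  0.01644432  0.086     ]
 [ 0.52095682 -0.04745303  0.086     ]]
```

View pics/w1.png

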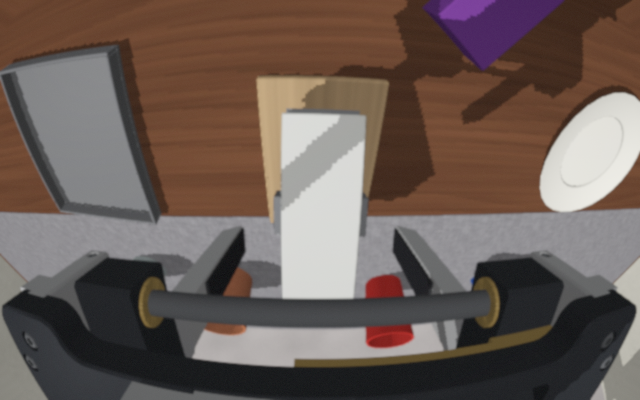

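The wrist view shows the tabs at px (278,215) and (364,215), between the fingers. The estimates agree on a grip at about (0.521, -0.015, 0.086) with yaw -0.028.

Run:
```python
from h import *
Rt=tilt(-0.028,np.pi/6); g=np.array([0.521,-0.015,0.0865])
pre=gp(g,Rt)-0.07*Rt.apply([0,0,1]); plan(pre,Rt,2); plan(gp(g,Rt),Rt,2,start=(pre,Rt))
```

```text
n 2 d [-0.0041 -0.0016  0.0018] twist [0.088, 0.027, 0.13]
[[0.033, -0.019, -0.046], [0.033, -0.02, -0.045]]
n 2 d [ 0.035  -0.001  -0.0606] twist [0.0, 0.0, 0.0]
[[-0.0, 0.0, 0.875], [-0.0, 0.0, 0.875]]
```

>>> play_rows(
  translation=[
    [0.03,-0.02,-0.05],
    [0.03,-0.02,-0.05],
    [0,0,0],
    [0,0,0.45],
    [0,0,0.45],
    [0,0,0.45],
    [0,0,0.4],
    [0,0,0],
  ],
  twist=[
    [0.09,0.03,0.13],
    [0.09,0.03,0.13],
    [0,0,0],
    [0,0,0],
    [0,0,0],
    [0,0,0],
    [0,0,0],
    [0,0,0],
  ],
  gripper=[1,1,1,1,1,1,1,1],
)

```text
time: 3.95
tool_pos: [0.4308, -0.0133, 0.2403]
ee_rot: [3.141, 0.518, 3.112]
wrist_force: [-0.1, 0.5, -0.6]
width: 0.0942
finger_force: 0.0
```

Run:
```python
from h import *
p,Rr,o=pose(); print(p,o["ee_rot"],p+Rr.apply([0,0,.18]))
im=robot.snapshot("wrist"); cv2.imwrite("pics/w2.png",im[100:340,140:500,::-1])
print([(round(d["score"],2),[round(float(v),4) for v in d["centre"]]) for d in robot.spot_point("grip","wrist")][:3])
```

```text
[ 0.43082886 -0.01331136  0.24027804] [3.14139933 0.51789794 3.1119536 ] [ 0.51990063 -0.01591732  0.08388293]
[(0.74, [0.5227, -0.0132, 0.0869])]
```

View pics/w2.png

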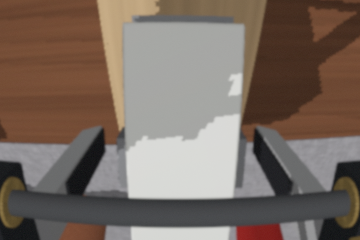

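The wrist view shows the fingers on either side of the tabs (crop px 122 and 242), so I'm closing.

>>> play_rows(
  translation=[
    [0,0,0],
    [0,0,0],
    [0,0,0],
    [0,0,0],
    [0,0,0],
    [0,0,0],
  ],
  twist=[
    [0,0,0],
    [0,0,0],
    [0,0,0],
    [0,0,0],
    [0,0,0],
    [0,0,0],
  ],
  gripper=[-1,-1,-1,-1,-1,-1],
)

```text
time: 4.65
tool_pos: [0.4312, -0.0132, 0.2431]
ee_rot: [3.14, 0.523, 3.111]
wrist_force: [-3.5, 4.9, 4.5]
width: 0.0566
finger_force: 30.0
```

The width is 56.6 mm, so both tabs are fully pressed. I'm lifting straight along the cover's z.

>>> play_rows(
  translation=[
    [0,0,-0.2],
    [0,0,-0.3],
    [0,0,-0.3],
    [0,0,-0.4],
    [0,0,-0.4],
    [0,0,-0.4],
    [0,0,-0.4],
    [0,0,0],
  ],
  twist=[
    [0,0,0],
    [0,0,0],
    [0,0,0],
    [0,0,0],
    [0,0,0],
    [0,0,0],
    [0,0,0],
    [0,0,0],
  ],
  gripper=[-1,-1,-1,-1,-1,-1,-1,-1],
)

```text
time: 5.45
tool_pos: [0.3829, -0.0125, 0.3285]
ee_rot: [-3.139, 0.528, 3.112]
wrist_force: [0.1, 1.2, -1.3]
width: 0.0563
finger_force: 30.0
```

Run:
```python
from h import *
p,Rr,o=pose(); print(o["joint_positions"].round(2))
Rt=tilt(-0.117,0); c=np.array([0.496,-0.288,0.0])
mid=gp(c+[0,0,0.13],Rt); print(mid); plan(mid,Rt)
robot.snapshot("top"); print([(round(d["score"],2),[round(float(v),3) for v in d["centre"]]) for d in robot.spot_point("cover","top")][:5])
for cam in ("top",): print([(round(d["score"],2),[round(float(v),3) for v in d["centre"]]) for d in robot.spot_point("handle",cam)+robot.spot_point("spoon",cam)])
```

```text
[-0.22 -0.46  2.02  0.11  1.06 -1.78]
[ 0.496 -0.288  0.31 ]
n 8 d [ 0.1131 -0.2755 -0.0185] twist [0.026, 0.66, 0.106]
[[-0.298, -0.85, 0.243], [-0.322, -0.846, 0.225], [-0.346, -0.842, 0.205], [-0.367, -0.837, 0.183], [-0.387, -0.833, 0.161], [-0.406, -0.828, 0.137], [-0.423, -0.824, 0.111], [-0.438, -0.819, 0.085]]
[(0.83, [0.242, -0.26, 0.014]), (0.82, [0.286, 0.376, 0.009]), (0.76, [0.765, 0.315, 0.012]), (0.69, [0.339, 0.132, 0.011]), (0.63, [0.479, -0.015, 0.158])]
[(0.63, [0.532, -0.015, 0.087]), (0.29, [0.496, -0.289, -0.001])]
```

>>> play_rows(
  translation=[
    [-0.3,-0.85,0.24],
    [-0.32,-0.85,0.22],
    [-0.35,-0.84,0.2],
    [-0.37,-0.84,0.18],
    [-0.39,-0.83,0.16],
    [-0.41,-0.83,0.14],
    [-0.42,-0.82,0.11],
    [-0.44,-0.82,0.09],
  ],
  twist=[
    [0.03,0.66,0.11],
    [0.03,0.66,0.11],
    [0.03,0.66,0.11],
    [0.03,0.66,0.11],
    [0.03,0.66,0.11],
    [0.03,0.66,0.11],
    [0.03,0.66,0.11],
    [0.03,0.66,0.11],
  ],
  gripper=[-1,-1,-1,-1,-1,-1,-1,-1],
)

```text
time: 6.45
tool_pos: [0.4968, -0.2897, 0.3049]
ee_rot: [-3.141, -0.01, 3.02]
wrist_force: [0.4, 0.6, -0.0]
width: 0.0561
finger_force: 30.0
```

Run:
```python
from h import *
robot.snapshot("scene")
p,Rr,o=pose(); print(p,o["ee_rot"],o["joint_positions"].round(2))
im=robot.snapshot("top"); cv2.imwrite("pics/t2.png",im[...,::-1])
print([(round(d["score"],2),[round(float(v),3) for v in d["centre"]]) for d in robot.spot_point("cover","top")][:5])
Rt=tilt(-0.117,0); c=np.array([0.496,-0.288,0.0])
plan(gp(c+[0,0,0.0285],Rt),Rt)
```

```text
[ 0.49838837 -0.29442431  0.30248312] [-3.13749312 -0.01214068  3.01721925] [-0.63  0.2   1.45 -0.01  1.5  -2.07]
[(0.93, [0.495, -0.296, 0.106]), (0.89, [0.342, 0.134, 0.011]), (0.85, [0.761, 0.311, 0.01]), (0.59, [0.285, 0.374, 0.008])]
n 3 d [-0.0009  0.0019 -0.0949] twist [0.004, -0.032, -0.018]
[[0.002, 0.014, 0.791], [0.005, 0.014, 0.791], [0.007, 0.015, 0.791]]
```

View pics/t2.png

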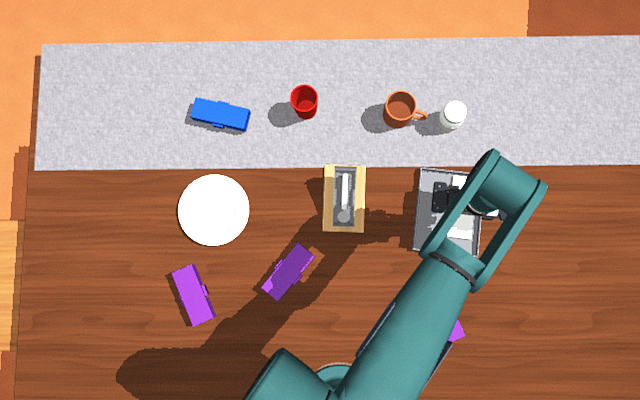

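The top view shows the cover held over the tray, with the spoon visible in the open case at px (344,195), bowl at the lower end. I'm lowering it in stages.

>>> play_rows(
  translation=[
    [0,0.02,0.55],
    [0,0.02,0.55],
    [0,0.01,0.5],
    [0,0,0.4],
    [0,0,0.1],
    [0,0,0],
  ],
  twist=[
    [0,-0.03,0],
    [0,-0.03,-0.02],
    [0,-0.03,-0.02],
    [0,0,-0.02],
    [0,0,0],
    [0,0,0],
  ],
  gripper=[-1,-1,-1,-1,-1,-1],
)

```text
time: 7.2
tool_pos: [0.4959, -0.2852, 0.222]
ee_rot: [-3.141, 0.002, 3.028]
wrist_force: [0.1, 0.5, -0.8]
width: 0.0561
finger_force: 30.0
```

>>> play_rows(
  translation=[
    [0,0,0.05],
    [0,0,0.05],
    [0,0,0],
  ],
  twist=[
    [0,0,0],
    [0,0,0],
    [0,0,0],
  ],
  gripper=[-1,-1,-1],
)

```text
time: 7.5
tool_pos: [0.4964, -0.2862, 0.2193]
ee_rot: [-3.14, 0.004, 3.027]
wrist_force: [0.2, -0.5, -1.7]
width: 0.0559
finger_force: 30.0
```

>>> play_rows(
  translation=[
    [0,0,0.06],
    [0,0,0.06],
    [0,0,0.06],
    [0,0,0.03],
    [0,0,0],
  ],
  twist=[
    [0,0,0],
    [0,0,0],
    [0,0,0],
    [0,0,0],
    [0,0,0],
  ],
  gripper=[-1,-1,-1,-1,-1],
)

```text
time: 8.0
tool_pos: [0.4962, -0.2861, 0.2099]
ee_rot: [-3.141, 0.003, 3.027]
wrist_force: [0.0, -0.3, -0.8]
width: 0.0562
finger_force: 30.0
```

>>> play_rows(
  translation=[
    [0,0,0.03],
    [0,0,0.03],
    [0,0,0],
  ],
  twist=[
    [0,0,0],
    [0,0,0],
    [0,0,0],
  ],
  gripper=[-1,-1,-1],
)

```text
time: 8.3
tool_pos: [0.4964, -0.2862, 0.2095]
ee_rot: [-3.14, 0.004, 3.027]
wrist_force: [-2.0, 1.1, 7.0]
width: 0.0563
finger_force: 30.0
```

There's 7 N of contact with the tray floor, so I'm letting go and then rising.

>>> play_rows(
  translation=[
    [0,0,0],
    [0,0,0],
    [0,0,0],
    [0,0,0],
    [0,0,0],
    [0,0,0],
  ],
  twist=[
    [0,0,0],
    [0,0,0],
    [0,0,0],
    [0,0,0],
    [0,0,0],
    [0,0,0],
  ],
  gripper=[1,1,1,1,1,1],
)

```text
time: 8.9
tool_pos: [0.4963, -0.286, 0.2075]
ee_rot: [-3.141, 0.003, 3.027]
wrist_force: [-0.4, -0.2, 0.2]
width: 0.0938
finger_force: 0.0
```

>>> play_rows(
  translation=[
    [0,0,-0.2],
    [0,0,-0.4],
    [0,0,-0.6],
    [0,0,-0.8],
    [0,0,-0.8],
    [0,0,0],
  ],
  twist=[
    [0,0,0],
    [0,0,0],
    [0,0,0],
    [0,0,0],
    [0,0,0],
    [0,0,0],
  ],
  gripper=[1,1,1,1,1,1],
)

```text
time: 9.5
tool_pos: [0.497, -0.2866, 0.3266]
ee_rot: [-3.135, 0.014, 3.027]
wrist_force: [1.0, -1.1, 0.0]
width: 0.0941
finger_force: 0.0
```

Run:
```python
from h import *
p,Rr,o=pose(); print(p,o["ee_rot"],o["width"])
im=robot.snapshot("scene"); cv2.imwrite("pics/s2.png",im[...,::-1])
im=robot.snapshot("wrist")
print([(round(d["score"],2),[round(float(v),3) for v in d["centre"]]) for c in ("scene","wrist") for d in robot.spot_point("cover",c)])
im=robot.snapshot("top")
f=lambda n,c:[(c,round(d["score"],2),[round(float(v),3) for v in d["centre"]]) for d in robot.spot_point(n,c)][:2]
for c in ("scene","top"): print(f("handle",c),f("spoon",c))
hsv=cv2.cvtColor(im,cv2.COLOR_RGB2HSV); cv2.imwrite("pics/c3.png",cv2.resize(im[150:250,300:390,::-1],None,fx=6,fy=6,interpolation=cv2.INTER_CUBIC))
Rt=tilt(-0.028,np.pi/6); h=np.array([0.532,-0.015,0.087])
pre=gp(h,Rt)-0.09*Rt.apply([0,0,1]); print(pre); plan(pre,Rt)
```

```text
[ 0.49698858 -0.28660005  0.32663574] [-3.13454234  0.0138058   3.0273147 ] 0.09405906066405943
[(0.87, [0.77, 0.309, 0.011]), (0.63, [0.243, -0.262, 0.013]), (0.62, [0.347, 0.13, 0.01]), (0.6, [0.492, -0.288, 0.013]), (0.59, [0.286, 0.377, 0.01]), (0.97, [0.498, -0.289, 0.018]), (0.84, [0.346, 0.13, 0.009]), (0.21, [0.539, -0.016, 0.084])]
[('scene', 0.66, [0.494, -0.288, 0.03]), ('scene', 0.54, [0.535, -0.015, 0.086])] [('scene', 0.58, [0.528, -0.012, 0.07])]
[('top', 0.73, [0.532, -0.015, 0.087])] [('top', 0.64, [0.527, -0.022, 0.075])]
[ 0.39705292 -0.01122049  0.32082686]
n 7 d [-0.0988  0.2746  0.0023] twist [-0.033, -0.746, -0.121]
[[0.462, 0.934, -0.009], [0.449, 0.94, -0.04], [0.434, 0.945, -0.07], [0.416, 0.951, -0.098], [0.396, 0.956, -0.125], [0.374, 0.961, -0.151], [0.35, 0.966, -0.175]]
```

View pics/c3.png

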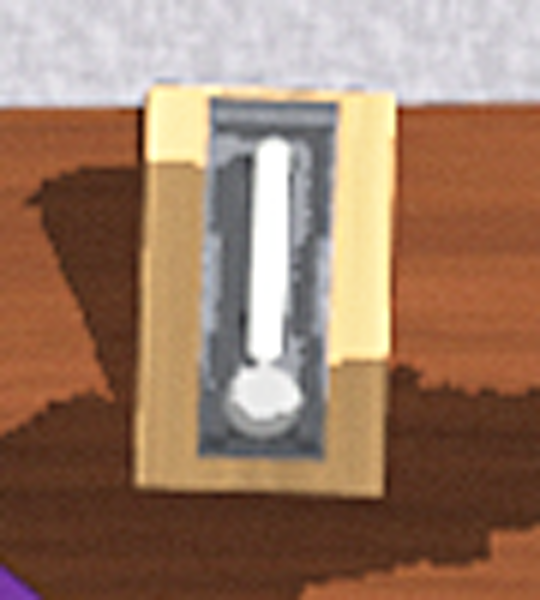

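View pics/s2.png

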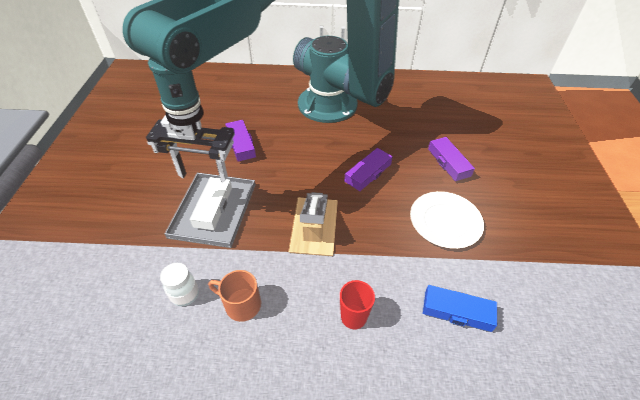

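The cover lies flat in the tray and the networks put it within 4 mm of the centre. The spoon handle runs along the slope, crop px (272,140) to (265,360). Next is the pre-grasp above it.

>>> play_rows(
  translation=[
    [0.46,0.93,-0.01],
    [0.45,0.94,-0.04],
    [0.43,0.95,-0.07],
    [0.42,0.95,-0.1],
    [0.4,0.96,-0.12],
    [0.37,0.96,-0.15],
    [0.35,0.97,-0.18],
    [0,0,0],
  ],
  twist=[
    [-0.03,-0.75,-0.12],
    [-0.03,-0.75,-0.12],
    [-0.03,-0.75,-0.12],
    [-0.03,-0.75,-0.12],
    [-0.03,-0.75,-0.12],
    [-0.03,-0.75,-0.12],
    [-0.03,-0.75,-0.12],
    [0,0,0],
  ],
  gripper=[-0.15,-0.15,-0.15,-0.15,-0.15,-0.15,-0.15,-0.15],
)

```text
time: 10.75
tool_pos: [0.3952, -0.0076, 0.3204]
ee_rot: [-3.14, 0.529, 3.12]
wrist_force: [-0.1, 0.5, -0.4]
width: 0.0403
finger_force: 0.0
```

Run:
```python
from h import *
p,Rr,o=pose(); print(p,o["ee_rot"],o["width"])
im=robot.snapshot("wrist"); cv2.imwrite("pics/w3.png",im[...,::-1])
f=lambda n,c:[(c,round(d["score"],2),[round(float(v),4) for v in d["centre"]]) for d in robot.spot_point(n,c)][:2]
robot.snapshot("top")
for n in ("handle","spoon","seat"): print(n,f(n,"wrist"),f(n,"top"))
Rt=tilt(-0.028,np.pi/6); h=np.array([0.533,-0.015,0.087])
z=Rt.apply([0,0,1]); pre=gp(h,Rt)-0.04*z; plan(pre,Rt,4); plan(gp(h,Rt)-0.0135*z,Rt,1,(pre,Rt))
```

```text
[ 0.39517685 -0.00757177  0.32035914] [-3.13956326  0.5285425   3.12014794] 0.04029138010381877
handle [('wrist', 0.63, [0.5363, -0.0162, 0.0844])] [('top', 0.78, [0.5322, -0.017, 0.0881]), ('top', 0.28, [0.528, -0.0169, 0.0727])]
spoon [('wrist', 0.65, [0.5312, -0.0188, 0.0711])] [('top', 0.67, [0.5294, -0.0185, 0.0766])]
seat [('wrist', 0.73, [0.5291, -0.0119, 0.07])] [('top', 0.83, [0.526, -0.0105, 0.0724]), ('top', 0.67, [0.4994, -0.2866, 0.0281])]
n 4 d [ 0.0251  0.0002 -0.0437] twist [-0.011, 0.01, -0.003]
[[0.002, 0.007, 0.315], [0.002, 0.006, 0.315], [0.002, 0.006, 0.315], [0.001, 0.006, 0.315]]
n 1 d [ 0.0132 -0.0004 -0.0229] twist [0.0, 0.0, 0.0]
[[0.0, 0.0, 0.663]]
```

View pics/w3.png

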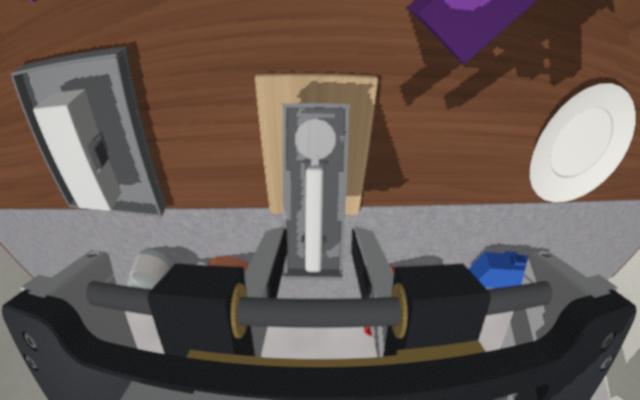

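The wrist view shows the handle at px x≈315, between the fingers (centre ≈319). I'm descending.

>>> play_rows(
  translation=[
    [0,-0.01,0.31],
    [0,-0.01,0.31],
    [0,0,0.32],
    [0,0,0.32],
    [0,0,0.2],
    [0,0,0.2],
    [0,0,0],
  ],
  twist=[
    [-0.01,0.01,0],
    [-0.01,0.01,0],
    [-0.01,0.01,0],
    [-0.01,0.01,0],
    [0,0,0],
    [0,0,0],
    [0,0,0],
  ],
  gripper=[-0.15,-0.15,-0.15,-0.15,-0.15,-0.15,-0.15],
)

```text
time: 11.85
tool_pos: [0.4308, -0.0127, 0.2625]
ee_rot: [3.141, 0.522, 3.115]
wrist_force: [0.0, 0.3, 0.4]
width: 0.04
finger_force: 0.0
```

Run:
```python
from h import *
p,Rr,o=pose(); print(p,o["ee_rot"],o["width"])
Rt=tilt(-0.028,np.pi/6); h=np.array([0.533,-0.016,0.087]); print("tips rel handle in cover axes", Rt.inv().apply(p+Rr.apply([0,0,.199])-h).round(4))
im=robot.snapshot("wrist"); cv2.imwrite("pics/w4.png",cv2.resize(im[90:320,200:440,::-1],None,fx=2.5,fy=2.5))
f=lambda n,c:[(c,round(d["score"],2),[round(float(v),4) for v in d["centre"]]) for d in robot.spot_point(n,c)][:2]
print(f("handle","wrist"))
```

```text
[ 0.43079592 -0.01271549  0.26253462] [3.14074755 0.52199352 3.1145064 ] 0.04003289439106612
tips rel handle in cover axes [ 0.0011  0.0007 -0.0041]
[('wrist', 0.9, [0.5364, -0.0134, 0.086]), ('wrist', 0.58, [0.4961, -0.2883, 0.0318])]
```

View pics/w4.png

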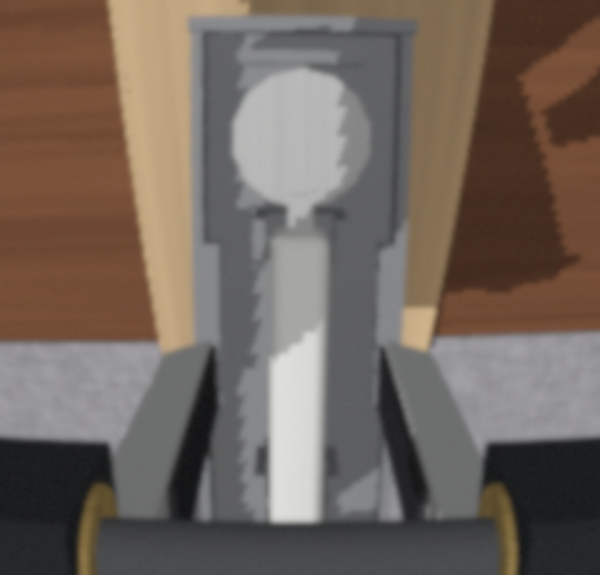

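The handle is centred between the fingers, and the tips are still about 4 mm above the handle point. I'm going 9 mm deeper and closing.

>>> play_rows(
  translation=[
    [0,0,0.11],
    [0,0,0.11],
    [0,0,0],
  ],
  twist=[
    [0,0,0],
    [0,0,0],
    [0,0,0],
  ],
  gripper=[-0.15,-0.15,-0.15],
)

```text
time: 12.25
tool_pos: [0.4351, -0.0129, 0.2559]
ee_rot: [3.141, 0.524, 3.115]
wrist_force: [-0.5, 0.9, -0.3]
width: 0.0402
finger_force: 0.0
```

>>> play_rows(
  translation=[
    [0,0,0],
    [0,0,0],
    [0,0,0],
    [0,0,0],
    [0,0,0],
  ],
  twist=[
    [0,0,0],
    [0,0,0],
    [0,0,0],
    [0,0,0],
    [0,0,0],
  ],
  gripper=[-1,-1,-1,-1,-1],
)

```text
time: 12.75
tool_pos: [0.4352, -0.0129, 0.2565]
ee_rot: [3.141, 0.525, 3.114]
wrist_force: [-0.7, 0.6, 0.8]
width: 0.0135
finger_force: 30.0
```

>>> play_rows(
  translation=[
    [0,0,-0.1],
    [0,0,-0.3],
    [0,0,-0.4],
    [0,0,-0.5],
    [0,0,-0.6],
    [0,0,-0.6],
    [0,0,0],
  ],
  twist=[
    [0,0,0],
    [0,0,0],
    [0,0,0],
    [0,0,0],
    [0,0,0],
    [0,0,0],
    [0,0,0],
  ],
  gripper=[-1,-1,-1,-1,-1,-1,-1],
)

```text
time: 13.45
tool_pos: [0.3847, -0.0117, 0.3473]
ee_rot: [-3.14, 0.533, 3.115]
wrist_force: [0.0, -0.7, 0.6]
width: 0.0135
finger_force: 30.0
```

Run:
```python
from h import *
p,Rr,o=pose(); print(p,o["ee_rot"],o["joint_positions"].round(2))
Rt=tilt(-0.028,0); print(Rt.as_euler("xyz"))
robot.snapshot("scene"); print([(round(d["score"],2),[round(float(v),3) for v in d["centre"]]) for d in robot.spot_point("spoon","scene")])
plan([0.519,0.331,0.30],Rt)
```

```text
[ 0.38474802 -0.01166095  0.3473213 ] [-3.14010031  0.53343969  3.11519279] [-0.22 -0.47  1.99  0.11  1.1  -1.78]
[-3.14159265  0.          3.11359265]
[(0.46, [0.48, -0.013, 0.163])]
n 9 d [ 0.1341  0.3426 -0.0435] twist [0.0, 0.585, 0.001]
[[-0.239, 0.961, 0.279], [-0.255, 0.961, 0.264], [-0.27, 0.961, 0.249], [-0.284, 0.962, 0.233], [-0.297, 0.962, 0.216], [-0.309, 0.962, 0.198], [-0.32, 0.962, 0.18], [-0.33, 0.962, 0.161], [-0.338, 0.962, 0.141]]
```

>>> play_rows(
  translation=[
    [-0.24,0.96,0.28],
    [-0.26,0.96,0.26],
    [-0.27,0.96,0.25],
    [-0.28,0.96,0.23],
    [-0.3,0.96,0.22],
    [-0.31,0.96,0.2],
    [-0.32,0.96,0.18],
    [-0.33,0.96,0.16],
  ],
  twist=[
    [0,0.58,0],
    [0,0.58,0],
    [0,0.58,0],
    [0,0.58,0],
    [0,0.58,0],
    [0,0.58,0],
    [0,0.58,0],
    [0,0.58,0],
  ],
  gripper=[-1,-1,-1,-1,-1,-1,-1,-1],
)

```text
time: 14.35
tool_pos: [0.5047, 0.2944, 0.3015]
ee_rot: [-3.14, 0.055, 3.115]
wrist_force: [-0.4, -0.3, 0.3]
width: 0.0138
finger_force: 30.0
```

>>> play_rows(
  translation=[
    [-0.34,0.96,0.14],
    [0,0,0],
    [0,0,0],
  ],
  twist=[
    [0,0.58,0],
    [0,0,0],
    [0,0,0],
  ],
  gripper=[-1,-1,-1],
)

```text
time: 14.65
tool_pos: [0.5194, 0.3311, 0.2961]
ee_rot: [-3.139, -0.002, 3.116]
wrist_force: [0.1, -0.2, -0.4]
width: 0.0134
finger_force: 30.0
```

Run:
```python
from h import *
p,Rr,o=pose(); print(p,o["ee_rot"],o["finger_force"])
robot.snapshot("scene");robot.snapshot("wrist"); print([(c,n,round(d["score"],2),[round(float(v),3) for v in d["centre"]]) for c in ("scene","wrist") for n in ("spoon","handle","plate") for d in robot.spot_point(n,c)])
plan([0.519,0.331,0.22],tilt(-0.028,0))
```

```text
[0.51944404 0.33112046 0.29608681] [-3.13883937e+00 -1.79225761e-03  3.11597315e+00] 29.97750073671341
[('scene', 'spoon', 0.66, [0.511, 0.329, 0.087]), ('scene', 'handle', 0.59, [0.523, 0.332, 0.1]), ('scene', 'handle', 0.49, [0.533, -0.015, 0.075]), ('scene', 'plate', 0.9, [0.508, 0.334, 0.0]), ('wrist', 'spoon', 0.78, [0.509, 0.329, 0.094]), ('wrist', 'handle', 0.9, [0.522, 0.33, 0.097]), ('wrist', 'plate', 0.98, [0.507, 0.331, 0.003])]
n 2 d [-0.0001  0.0012 -0.0805] twist [0.005, 0.02, 0.001]
[[0.006, 0.014, 1.007], [0.004, 0.015, 1.007]]
```

>>> play_rows(
  translation=[
    [0,0,0.6],
    [0,0,0.6],
    [0,0,0.5],
    [0,0,0.2],
    [0,0,0.05],
    [0,0,0.05],
    [0,0,0],
  ],
  twist=[
    [0,0,0],
    [0,0,0],
    [0,0,0],
    [0,0,0],
    [0,0,0],
    [0,0,0],
    [0,0,0],
  ],
  gripper=[-1,-1,-1,-1,-1,-1,-1],
)

```text
time: 15.75
tool_pos: [0.5199, 0.3307, 0.2208]
ee_rot: [3.14, 0.004, 3.115]
wrist_force: [-0.2, -0.4, 0.2]
width: 0.0138
finger_force: 30.0
```

>>> play_rows(
  translation=[
    [0,0,0.03],
    [0,0,0.03],
    [0,0,0],
  ],
  twist=[
    [0,0,0],
    [0,0,0],
    [0,0,0],
  ],
  gripper=[-1,-1,-1],
)

```text
time: 16.05
tool_pos: [0.5196, 0.3306, 0.2174]
ee_rot: [3.141, 0.003, 3.115]
wrist_force: [0.4, -0.5, -0.7]
width: 0.0132
finger_force: 30.0
```

>>> play_rows(
  translation=[
    [0,0,0.05],
    [0,0,0.05],
    [0,0,0.04],
    [0,0,0],
  ],
  twist=[
    [0,0,0],
    [0,0,0],
    [0,0,0],
    [0,0,0],
  ],
  gripper=[-1,-1,-1,-1],
)

```text
time: 16.45
tool_pos: [0.5196, 0.3306, 0.2129]
ee_rot: [3.141, 0.003, 3.115]
wrist_force: [-2.8, -1.0, 6.0]
width: 0.0136
finger_force: 30.0
```

There's contact, so I'm releasing and rising.

>>> play_rows(
  translation=[
    [0,0,0],
    [0,0,0],
    [0,0,0],
    [0,0,0],
    [0,0,0],
  ],
  twist=[
    [0,0,0],
    [0,0,0],
    [0,0,0],
    [0,0,0],
    [0,0,0],
  ],
  gripper=[-0.4,-0.4,-0.2,-0.2,-0.2],
)

```text
time: 16.95
tool_pos: [0.5196, 0.3305, 0.2112]
ee_rot: [3.141, 0.002, 3.115]
wrist_force: [0.4, 0.1, 0.2]
width: 0.0376
finger_force: 0.0
```

>>> play_rows(
  translation=[
    [0,0,-0.2],
    [0,0,-0.4],
    [0,0,-0.6],
    [0,0,-0.8],
    [0,0,-0.8],
    [0,0,0],
    [0,0,0],
    [0,0,0],
  ],
  twist=[
    [0,0,0],
    [0,0,0],
    [0,0,0],
    [0,0,0],
    [0,0,0],
    [0,0,0],
    [0,0,0],
    [0,0,0],
  ],
  gripper=[-0.2,-0.2,-0.2,-0.2,-0.2,-0.2,-0.2,-0.2],
)

```text
time: 17.75
tool_pos: [0.519, 0.3303, 0.3225]
ee_rot: [-3.141, 0.001, 3.115]
wrist_force: [0.8, -0.6, -0.3]
width: 0.0378
finger_force: 0.0
```

Run:
```python
from h import *
im=robot.snapshot("scene");robot.snapshot("wrist"); print([(c,n,round(d["score"],2),[round(float(v),3) for v in d["centre"]]) for c in ("scene","wrist") for n in ("spoon","handle","plate") for d in robot.spot_point(n,c)])
print([(round(d["score"],2),[round(float(v),3) for v in d["centre"]]) for d in robot.spot_point("cover","scene")])
cv2.imwrite("pics/s3.png",im[...,::-1])
```

```text
[('scene', 'spoon', 0.54, [0.512, 0.332, 0.003]), ('scene', 'handle', 0.61, [0.523, 0.333, 0.018]), ('scene', 'plate', 0.84, [0.505, 0.335, -0.002]), ('wrist', 'spoon', 0.67, [0.512, 0.33, 0.006]), ('wrist', 'handle', 0.75, [0.524, 0.33, 0.017]), ('wrist', 'plate', 0.74, [0.509, 0.329, -0.001])]
[(0.9, [0.241, -0.261, 0.013]), (0.72, [0.767, 0.31, 0.013]), (0.7, [0.347, 0.134, 0.011]), (0.69, [0.497, -0.289, 0.012]), (0.61, [0.283, 0.375, 0.011])]
```

View pics/s3.png

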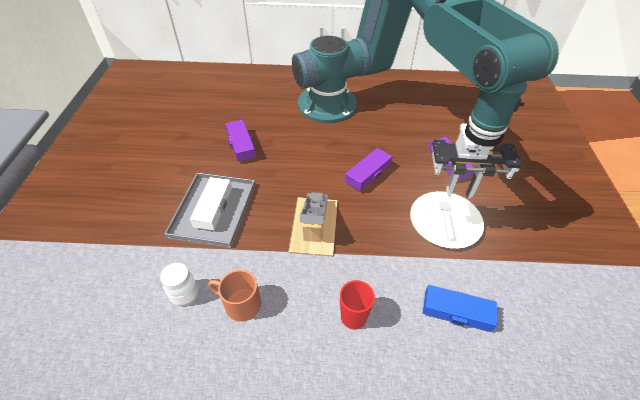

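The picture shows the spoon on the plate at px (447,220) and the cover in the tray at (211,204). The bystanders haven't moved and the gripper is clear, so I'm handing in.

```bash
python3 -c "
from bench import robot
print(robot.close_job())"
```

```text
the job is handed in; nothing more can be done
None
```

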